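Slip-angle check of an equipment foot

ROBOT

A 6-joint arm with a two-finger parallel gripper is mounted at the origin on the work surface. World frame = base frame: x ahead of the robot, y to its left, z up, the work surface at z = 0. Lengths are in mm, angles in rad, forces in N, time in s.
With the tool pointing down it reaches from about 275 to 1000 mm from the base axis. Payload 8.4 kg.
Tool frame: the origin (TCP) lies on the mounting face of the last link; the fingertips stand 173 mm ahead of it and the grasp point (between the pads) lies 155 mm ahead of it; z points along the fingers, y is the line along which they close (so a half turn about z gives the same grasp; the last joint's range is limited). The gripper opens to 85 mm and grips with 20 to 120 N. Pads are 22 mm wide; open, the fingers measure 114 mm over their backs; the gripper's body (76 mm by 85 mm) begins 54 mm behind the grasp point. The pads swing forward as they close: fully open they stand 13 mm farther back than shut.
Start: joints at [1.162, 0.353, 1.633, -0, 1.155, -0.002], TCP at [247.295, 573.999, 404.681] pointing down, gripper open.
Joint ranges: [-2.63, 2.63], [-0.92, 2.1], [0.06, 2.66], [-1.3, 4.44], [0, 2.69], [-3.02, 3.02]. Speed limits (rad/s): [2.22, 2.22, 2.79, 3.14, 3.14, 3.14].

INTERFACE

Orientations are given as [roll, pitch, yaw] about the fixed x, y, z axes, in that order (R = Rz(yaw) Ry(pitch) Rx(roll)).
In Python, from rig import r gives the robot as it stands.
- The arm moves only by the tool apply_moves, never from a script. Its argument "deltas" is a list of rows, each an object with "claw": the gripper command: -1 is fully open, 1 is shut, values between are in proportion; "delta_pos": the shift along the tool's x, y, z in cm, a list of three; "yaw": the turn about the tool's z in rad. In form: [{"claw": claw, "delta_pos": [tx, ty, tz], "yaw": yaw}, ...]. A call has 1 to 8 rows; each row shifts and turns the commanded pose from where the row before left it, along the tool's axes as they then stand; what a row does not reach is not made up. A row lasts 1/8 s, in which the tool goes at most 62.5 mm and 10.7 degrees, less where a joint would pass 70% of its speed; a pose out of reach is approached as far as the arm can. A call with a gripper value outside its range is refused whole. The fingers move at their own pace and stop on an object; "grip_force" is the grip in N (left out, the last holds). Time passes only in rows, so rows that do not move let the fingers close. It gives the time, the measured TCP pose, the force, the opening and the grip force at its end, in the units of the state.
- r.sense(): the state, without advancing time (a new reading comes with each control period).
- r.grab_frame(name): name is "scene" or "top"; returns a dict with "img" (384x512x3 uint8, blue, green, red), "z_map" (384x512 float32, mm along the optical axis (not along the pixel's ray), 0 where there is no reading), "fx", "fy", "cx", "cy" (pixels), "eye" and "rotation" of the camera in the world. Camera axes: x right, y up, looking along -z (the intrinsics and any distortion apply to the point x, -y, -z); pixel columns grow to the right and rows downward; lengths in mm; the calibration is good to about 2 mm. A picture is of the moment at which its call begins.
- r.sign_off(): hands the job in; it is judged then, once.
The state is a dict: "clock": time; "qpos": joint angles; "qvel": joint speeds; "joint_efforts": joint torques, N m; "eef_pos": TCP position; "tcp_rot": TCP orientation; "contact_force": force on the tool from outside, world axes, zero at the start; "wrist_torque": the same for the moment, N m; "opening": opening from 0.0 (shut) to 1.0 (fully open); "grasp_force": force on a finger pad.
Only numpy, scipy, OpenCV 4.12 (cv2) and the standard library are available. Lean on these libraries where they do the work, as an engineer would, in place of code of your own. Each camera call takes 0.05 s, during which the arm holds its last target. There are 200 camera calls.

TASK

Slip-test the square rubber foot on the tilting ramp: push the wedge carriage in steadily by its push plate until the foot slides down to the ramp's stop, and leave the carriage there, before the round reference puck slips too. Then note the angle: slide the cursor along its rail until its rubber nose bears lightly against the screw in the carriage's lug (a few newtons, under 8), and leave it touching there. Do not touch the pads or the ramp, and leave everything else alone.

Things in the scene. Friction and masses are not known exactly. Their poses are not given: they have to be found in the camera images.
- carriage_push (a point): middle of the rear face of the steel wedge carriage's push plate: upright, 54 mm wide, 10 thick, 20 to 80 mm above the table; this point is 55 mm up. x axis level along the carriage's travel, towards the ramp's hinge: push this way; z up. Behind it 45 mm of bare base board, 12 mm high, then table. Ahead of the plate the carriage is low for 90 mm, then a 138 mm high wedge
- carriage (a joint): how far the wedge carriage is pushed in, m: 0 at the start, 0.12 at most. Its sloping cam face lifts the ramp's free end in proportion: 5.2 rad per m, 0.3 degrees per mm. The slide is stiff: 9 to 14 N push it (never use more than 30 N), and it stays where it is left
- ramp (a joint): tilt of the ramp in rad, 0 level; driven by the carriage only
- ramp_stop (a point): middle of the ramp's lower stop: on its upper surface, at the upper face of the 14 mm high cross bar near the hinge that catches a pad that slips. Aluminium ramp 175 mm long, 120 wide, 8 thick, surface 68 mm above the table when level. x axis runs down along the ramp to the hinge and tilts with it; z is normal to the surface
- sample_c (a point): centre (half-way up) of the sample: square black rubber foot 40 x 40 x 16 mm with a 14 mm steel stud on top, about 100 g, flat on the ramp's free end, about 125 mm up the ramp from ramp_stop, in the left or right lane (28 mm off the middle). Slips somewhere between 13 and 26 degrees. Against the stop, its centre is 20 mm up the ramp from it
- reference_c (a point): centre (half-way up) of the reference: round black rubber puck 44 mm across, 16 high, with a 14 mm steel stud, 100 g, in the other lane beside the sample. It grips a little better, slipping some 3 to 5 degrees (10 to 17 mm of carriage travel) later than the sample
- cursor_push (a point): middle of the rear face of the black cursor's upright tab; the cursor rides on a rail with a white scale beside the carriage, on the robot's side. Tab 30 mm wide, 8 thick, 47 to 82 mm above the table (the block below, rear face flush, 36 mm wide, from 22 mm up); this point is 55 mm up. x axis along its travel, the same way as the carriage's; z up
- cursor (a joint): how far the cursor has been slid along its rail, m, from 0 (its rear end) to 0.22; it slides with about 2 N and stays where it is left
- nose (a point): centre of the front face of the cursor's rubber nose when it is not pressed: 14 mm across, 37 mm above the table, 36 mm ahead of cursor_push, x along the travel. The nose is sprung and stiff: pressed, it gives 0.25 mm per newton into the cursor (this point does not show it)
- lug (a point): rear face of the steel arm that reaches sideways from the wedge carriage across the cursor's rail, ahead of the nose, 37 mm above the table; moves with the carriage. A 10 mm thick adjusting screw in it points back at the nose; its tip stands an unknown 4 to 14 mm behind this point (towards the nose) and is firmly set. The nose bears on this tip
- spare_foot: spare rubber foot, like the sample, lying on the rig's base board beyond the ramp: leave alone; origin under its centre
- wrench: 130 mm wrench on the rig's base board beyond the carriage: leave alone
- tape: roll of clear tape 96 mm across, 25 mm high, on the table to the right: leave alone
- jar: glass jar 64 mm across, 85 mm high, on the table to the left: leave alone
- screwdriver: 190 mm screwdriver on the table to the left: leave alone
- latch: steel latch 60 x 28 x 20 mm on the table to the right: leave alone
- mug: white mug 80 mm across, 95 mm high, on the table to the right: leave alone
There are look-alikes about, which are no part of the job. What is shaped like the part that bears sample_c but green or yellow is not meant.

How it is judged:
By the outcome, as a careful person would: the job done as asked, in the order asked, and still so for the second after the job is handed in, with the robot touching nothing.
It also fails if it takes over 72 s, if anything falls off the work surface, if the arm or the gripper's body presses on something with over 40 N, if the wrist force passes 120 N, or if a joint passes its speed limit or range.

## Working session

There is one attempt and no reset: what is moved stays moved. The work goes in short steps, Python scripts to look and compute and a tool call to move; the robot and the scene stay as the last step left them, time stands still between calls to the robot, and variables do not carry over. Pictures are saved under pics/ and viewed, at most 10 in all, crops included, and the job is handed in when it is done.

Besides the shell and the picture viewer there is one more tool, called after "Call:" as a command line: name --argument value ..., lists and objects as JSON in quotes. apply_moves: Moves the arm, as the interface text tells. Its arguments: {"type":"object","properties":{"deltas":{"type":"array"},"grip_force":{"type":"number"}},"required":["deltas"]}

```bash
mkdir -p pics
cat > h.py <<'E'
import numpy as np, cv2
from rig import r
def grab(n,f=None):
    d=r.grab_frame(n)
    if f: cv2.imwrite('pics/'+f,d['img'])
    return d
def px(d,u,v,z=None):
    """world point of pixel; by depth (median 3x3) or on plane height z"""
    u0,v0=int(round(u)),int(round(v))
    ray=np.array([(u-d['cx'])/d['fx'],-(v-d['cy'])/d['fy'],-1.])
    R=np.array(d['rotation']);e=np.array(d['eye'])
    if z is None:
        w=d['z_map'][v0-1:v0+2,u0-1:u0+2]; s=np.median(w[w>0]) if (w>0).any() else np.nan
    else: s=(z-e[2])/(R@ray)[2]
    return e+R@ray*s
E
python3 - <<'E'
from h import *
for n in('scene','top'):
    d=grab(n,n+'0.png'); print(n,d['eye'],np.round(d['rotation'],3).tolist(),d['fx'],[k for k in d])
s=r.sense();print(s)
E
```

```text
scene [1288.05458042  303.23422585  918.97104595] [0.723, 0.012, 1.971] 367.921034227769 ['img', 'z_map', 'fx', 'fy', 'cx', 'cy', 'eye', 'rotation']
top [ 361.62601563   -3.77273296 1468.543773  ] [0.169, 0.009, -1.592] 400.0407755077264 ['img', 'z_map', 'fx', 'fy', 'cx', 'cy', 'eye', 'rotation']
{'clock': 0.1, 'qpos': array([ 1.16160862e+00,  3.53590467e-01,  1.63406169e+00, -2.32798252e-06,
        1.15520077e+00, -2.38055186e-03]), 'qvel': array([-0.00028778, -0.00179681, -0.00202073,  0.00051257,  0.00135247,
        0.00076334]), 'joint_efforts': array([-1.83921351e-03, -6.06364346e+01, -3.42820036e+01, -3.88946125e-05,
        3.91176436e-03,  1.54770925e-05]), 'eef_pos': array([247.20461481, 573.80405628, 404.02856209]), 'tcp_rot': array([-3.14033238e+00, -8.71515877e-07,  2.73478644e+00]), 'contact_force': array([-0.51553625,  0.27328097, -0.16104643]), 'wrist_torque': array([0.03643706, 0.04805065, 0.01852903]), 'grasp_force': 0.0, 'opening': 1.0014017319335264}
```

View pics/scene0.png

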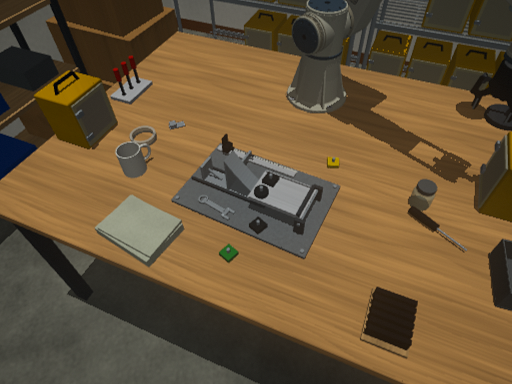

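View pics/top0.png

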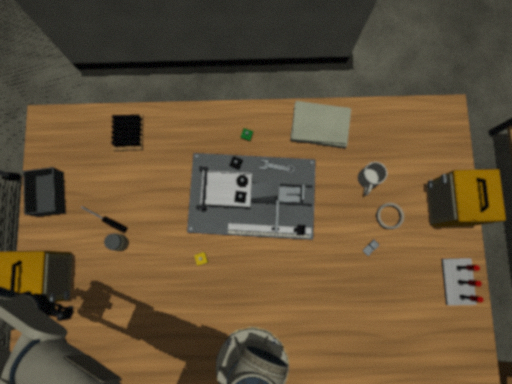

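Run:
```python
s=open('h.py').read()
s=s.replace("R=np.array(d['rotation']);","R=Rotation.from_euler('xyz',d['rotation']).as_matrix();").replace("from rig","from scipy.spatial.transform import Rotation\nfrom rig")
open('h.py','w').write(s)
from h import *
d=grab('top'); c=d['img'][148:244,185:319]; cv2.imwrite('pics/t1.png',cv2.resize(c,None,fx=5.9,fy=5.9,interpolation=cv2.INTER_CUBIC))
for u,v in[(190,155),(190,234),(315,238),(315,159),(301,229)]:print(np.round(px(d,u,v)))
d=grab('scene'); c=d['img'][120:250,165:345]; cv2.imwrite('pics/s1.png',cv2.resize(c,None,fx=4.4,fy=4.4,interpolation=cv2.INTER_CUBIC))
for u,v in[(270,178),(262,191),(228,143)]:print(np.round(px(d,u,v)))
```

```text
[758. 213.   1.]
[460. 213.  -0.]
[ 436. -244.    2.]
[ 732. -259.    1.]
[ 466. -188.   52.]
[585.  27.  86.]
[641.  24.  84.]
[ 456. -184.   48.]
```

View pics/t1.png

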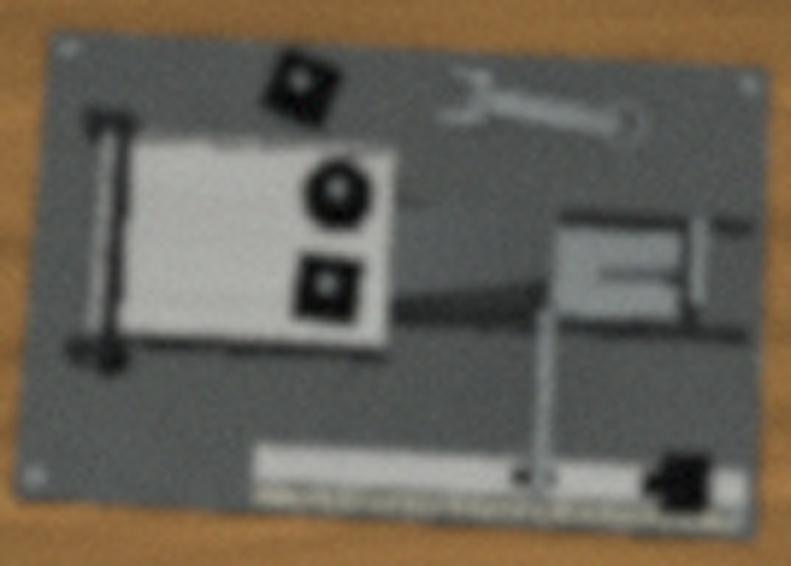

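View pics/s1.png

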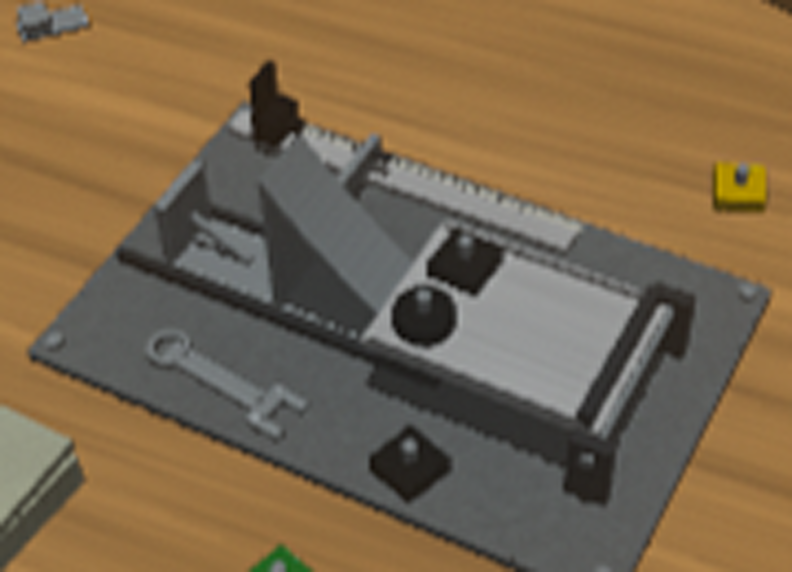

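Run:
```python
from h import *
d=grab('top')
f=lambda x,y,z:px(d,185+(x+.5)/5.9-.5,148+(y+.5)/5.9-.5,z)
P=dict(boardBL=(15,500,12),boardBR=(755,540,12),boardTL=(55,32,12),boardTR=(768,68,12),scaleL=(255,443,22),scaleR=(745,467,22),plateT=(711,217,80),plateB=(703,303,80),plateLT=(693,217,80),curT=(713,455,82),curB=(711,512,82),
 rampBL=(125,333,68),rampBR=(388,347,68),armT=(547,310,45),armrearB=(553,490,45),screw=(512,477,37),sq=(328,288,84),rd=(337,193,84),wedT=(555,225,138),wedB=(552,312,138))
for k,v in P.items(): print(k,np.round(f(*v),1))
# depth points
H,W=d['z_map'].shape
for name,(x0,x1,y0,y1),zr in [('plate',(680,725,200,320),(72,90)),('tab',(640,730,440,525),(70,92)),('arm',(520,570,330,500),(28,70))]:
    u0,u1=185+x0/5.9,185+x1/5.9; v0,v1=148+y0/5.9,148+y1/5.9
    pts=np.array([px(d,u,v) if 0 else None or px(d,u,v) for v in range(int(v0),int(v1)+1) for u in range(int(u0),int(u1)+1)])
    m=pts[(pts[:,2]>zr[0])&(pts[:,2]<zr[1])]; print(name,len(m)); 
    if len(m): print(np.round(m.min(0)),np.round(m.max(0)),np.round(m.mean(0)))
d=grab('scene')
g=lambda x,y,z:px(d,165+(x+.5)/4.4-.5,120+(y+.5)/4.4-.5,z)
for k,v in dict(plateTopFar=(205,162,80),plateTopNear=(158,208,80),cursTopL=(262,62,82),cursTopR=(276,62,82),boardL=(30,355,12),boardTop=(240,103,12),boardR=(770,292,12)).items(): print('S',k,np.round(g(*v),1))
```

```text
boardBL [465.9 221.2  12. ]
boardBR [ 431.5 -232.8   12. ]
boardTL [762.9 196.7  12. ]
boardTR [ 728.6 -255.7   12. ]
scaleL [496.9  72.3  22. ]
scaleR [ 475.6 -227.3   22. ]
plateT [ 620.7 -205.3   80. ]
plateB [ 568.9 -198.2   80. ]
plateLT [ 621.  -194.6   80. ]
curT [ 478.3 -199.6   82. ]
curB [ 445.  -196.9   82. ]
rampBL [560.3 146.9  68. ]
rampBR [548.3 -10.5  68. ]
armT [ 571.9 -108.    45. ]
armrearB [ 462.5 -107.8   45. ]
screw [471.4 -83.9  37. ]
sq [582.3  24.4  84. ]
rd [639.7  17.9  84. ]
wedT [ 607.3 -107.4  138. ]
wedB [ 557. -104.  138.]
plate 44
[ 566. -201.   74.] [ 618. -189.   84.] [ 592. -195.   80.]
tab 16
[ 450. -194.   70.] [ 470. -188.   84.] [ 460. -191.   80.]
arm 83
[ 462. -107.   32.] [561. -89.  50.] [ 505. -101.   45.]
S plateTopFar [ 565.1 -187.7   80. ]
S plateTopNear [ 619.9 -196.9   80. ]
S cursTopL [ 450.9 -197.7   82. ]
S cursTopR [ 446.8 -187.6   82. ]
S boardL [ 729.9 -251.    12. ]
S boardTop [ 433.8 -233.4   12. ]
S boardR [469.5 224.7  12. ]
```

The rig's axes are clear: travel ≈ (0.074, 0.997). In the top crop, the square black foot in the near lane at (328,288) is the sample and the round puck at (337,193) is the reference. Look-alikes:
- Spare black foot on the board at crop (303,88).
- Green foot at full-image (247,134).
- Yellow foot at full-image (200,258).

The push plate's rear edge is at crop (707,260) and the cursor tab's rear edge is at (712,483).

Call:
apply_moves --deltas '[{"claw":1,"delta_pos":[0,0,0],"yaw":0.177},{"claw":1,"delta_pos":[0,0,0],"yaw":0.177},{"claw":1,"delta_pos":[0,0,0],"yaw":0.177},{"claw":1,"delta_pos":[0,0,0],"yaw":0.177},{"claw":1,"delta_pos":[0,0,0],"yaw":0.177},{"claw":1,"delta_pos":[0,0,0],"yaw":0.177},{"claw":1,"delta_pos":[0,0,0],"yaw":0.176}]' --grip_force 60

```text
clock: 1.18
eef_pos: [247.3, 574.0, 404.6]
tcp_rot: [-3.142, 0.0, 1.491]
contact_force: [-0.7, -0.2, 0.2]
opening: 0.002
grasp_force: 0.0
```

Call:
apply_moves --deltas '[{"claw":1,"delta_pos":[-4.95,2.54,0],"yaw":0},{"claw":1,"delta_pos":[-4.95,2.54,0],"yaw":0},{"claw":1,"delta_pos":[-4.95,2.54,0],"yaw":0},{"claw":1,"delta_pos":[-4.95,2.54,0],"yaw":0},{"claw":1,"delta_pos":[-4.95,2.54,0],"yaw":0},{"claw":1,"delta_pos":[-4.95,2.54,0],"yaw":0},{"claw":1,"delta_pos":[-4.95,2.54,0],"yaw":0},{"claw":1,"delta_pos":[-4.95,2.54,0],"yaw":0}]'

```text
clock: 2.17
eef_pos: [421.1, 162.4, 404.9]
tcp_rot: [3.141, -0.0, 1.497]
contact_force: [0.7, 1.2, -0.3]
opening: 0.005
grasp_force: 0.0
```

Call:
apply_moves --deltas '[{"claw":1,"delta_pos":[-4.95,2.54,0],"yaw":0},{"claw":1,"delta_pos":[-4.95,2.54,0],"yaw":0},{"claw":1,"delta_pos":[-4.95,2.54,0],"yaw":0},{"claw":1,"delta_pos":[-4.95,2.54,0],"yaw":0},{"claw":1,"delta_pos":[-4.95,2.54,0],"yaw":0},{"claw":1,"delta_pos":[-4.95,2.54,0],"yaw":0},{"claw":1,"delta_pos":[-4.95,2.54,0],"yaw":0},{"claw":1,"delta_pos":[-4.95,2.54,0],"yaw":0}]'

```text
clock: 3.18
eef_pos: [594.5, -247.7, 404.7]
tcp_rot: [3.141, -0.0, 1.497]
contact_force: [0.2, 0.9, 0.6]
opening: -0.001
grasp_force: 0.0
```

Call:
apply_moves --deltas '[{"claw":1,"delta_pos":[0,-0.5,4.5],"yaw":0},{"claw":1,"delta_pos":[0,0,5],"yaw":0},{"claw":1,"delta_pos":[0,0,5],"yaw":0},{"claw":1,"delta_pos":[0,0,4.5],"yaw":0},{"claw":1,"delta_pos":[0,0,0],"yaw":0}]'

```text
clock: 3.8
eef_pos: [587.5, -244.9, 211.4]
tcp_rot: [-3.135, -0.002, 1.497]
contact_force: [-0.4, -0.1, 0.5]
opening: -0.002
grasp_force: 0.0
```

Run:
```python
from h import *
d=grab('scene'); c=d['img'][90:250,165:345]; cv2.imwrite('pics/s2.png',cv2.resize(c,None,fx=3.7,fy=3.7,interpolation=cv2.INTER_CUBIC))
print(r.sense()['eef_pos'],r.sense()['contact_force'])
```

```text
[ 588.65020076 -245.36280613  213.91023241] [0.7535764  0.13520617 0.41503224]
```

View pics/s2.png

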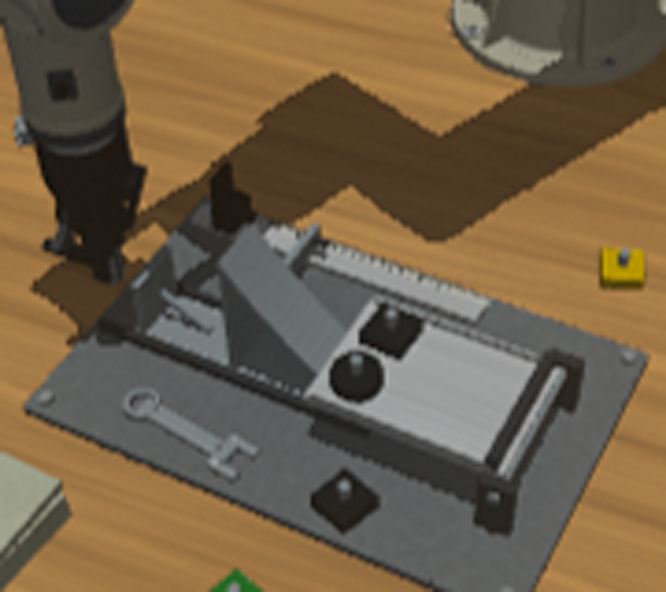

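The shut fingertips (crop 110,275) stand just behind the push plate (about 150,290), centred and clear of it. Next I approach until contact.

Call:
apply_moves --deltas '[{"claw":1,"delta_pos":[0.6,0,0],"yaw":0},{"claw":1,"delta_pos":[0.6,0,0],"yaw":0},{"claw":1,"delta_pos":[0.6,0,0],"yaw":0},{"claw":1,"delta_pos":[0.4,0,0],"yaw":0},{"claw":1,"delta_pos":[0.2,0,0],"yaw":0},{"claw":1,"delta_pos":[0.2,0,0],"yaw":0},{"claw":1,"delta_pos":[0.2,0,0],"yaw":0},{"claw":1,"delta_pos":[0.2,0,0],"yaw":0}]'

```text
clock: 4.85
eef_pos: [591.3, -215.6, 214.6]
tcp_rot: [-3.141, -0.0, 1.497]
contact_force: [-0.0, -0.9, -0.6]
opening: -0.0
grasp_force: 0.0
```

Call:
apply_moves --deltas '[{"claw":1,"delta_pos":[0.15,0,0],"yaw":0},{"claw":1,"delta_pos":[0.15,0,0],"yaw":0},{"claw":1,"delta_pos":[0.15,0,0],"yaw":0}]'

```text
clock: 5.22
eef_pos: [591.6, -211.3, 214.7]
tcp_rot: [3.141, 0.001, 1.497]
contact_force: [-0.8, -7.2, -1.2]
opening: 0.002
grasp_force: 4.1
```

Call:
apply_moves --deltas '[{"claw":1,"delta_pos":[0.15,0,0],"yaw":0},{"claw":1,"delta_pos":[0.15,0,0],"yaw":0},{"claw":1,"delta_pos":[0.2,0,0],"yaw":0},{"claw":1,"delta_pos":[0.2,0,0],"yaw":0},{"claw":1,"delta_pos":[0.2,0,0],"yaw":0},{"claw":1,"delta_pos":[0.2,0,0],"yaw":0},{"claw":1,"delta_pos":[0.2,0,0],"yaw":0},{"claw":1,"delta_pos":[0.2,0,0],"yaw":0}]'

```text
clock: 6.22
eef_pos: [592.6, -197.8, 214.7]
tcp_rot: [3.141, 0.003, 1.497]
contact_force: [-1.9, -11.9, -1.5]
opening: -0.002
grasp_force: 6.2
```

Call:
apply_moves --deltas '[{"claw":1,"delta_pos":[0.2,0,0],"yaw":0},{"claw":1,"delta_pos":[0.2,0,0],"yaw":0},{"claw":1,"delta_pos":[0.2,0,0],"yaw":0},{"claw":1,"delta_pos":[0.2,0,0],"yaw":0},{"claw":1,"delta_pos":[0.2,0,0],"yaw":0},{"claw":1,"delta_pos":[0.2,0,0],"yaw":0},{"claw":1,"delta_pos":[0.2,0,0],"yaw":0},{"claw":1,"delta_pos":[0.2,0,0],"yaw":0}]'

```text
clock: 7.22
eef_pos: [593.8, -181.8, 214.8]
tcp_rot: [3.141, 0.003, 1.497]
contact_force: [-1.6, -12.2, -2.7]
opening: -0.001
grasp_force: 6.2
```

```bash
cat >> h.py <<'E'
def pads():
    """stud/pad blobs on the ramp in the scene image, as pixel offsets (dark pixels on the light ramp)"""
    d=grab('scene'); return d
E
python3 - <<'E'
from h import *
d=grab('scene'); cv2.imwrite('pics/s3.png',cv2.resize(d['img'][110:230,215:345],None,fx=4,fy=4,interpolation=cv2.INTER_CUBIC)); np.save('ref.npy',d['img'])
s=r.sense();print(s['eef_pos'],s['contact_force'])
E
```

```text
[ 593.81899143 -181.55141517  214.71877323] [ -1.71846687 -11.09980517  -2.3913556 ]
```

View pics/s3.png

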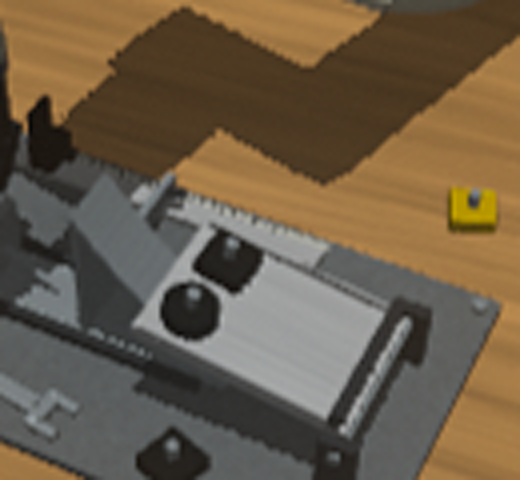

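```bash
python3 - <<'E'
s=open('h.py').read(); s=s[:s.index('def pads')]+'''
U=np.array([.074,.997,0]);N=np.array([.997,-.074,0])
def pads():
    """mean travel coordinate of the dark pixels on the ramp, per lane (sample, reference)"""
    d=grab('scene'); g=d['img'].max(2)
    P=np.array([px(d,u,v) for v,u in zip(*np.where(g<55)) if 215<u<325 and 110<v<225])
    S,L=P@U,P@N; ok=(P[:,2]>74)&(S>20)&(S<180)
    for n,m in(('sample',ok&(L>555)&(L<607)),('ref',ok&(L>=607)&(L<662))):
        print(n,m.sum(),np.round([S[m].mean(),S[m].min(),S[m].max(),P[m,2].mean()],1) if m.any() else '')
    s=r.sense(); print(np.round(s['eef_pos'],1),np.round(s['contact_force'],1),s['clock']); return d
'''
open('h.py','w').write(s)
E
python3 -c "from h import *;pads()"
```

```text
sample 140 [ 75.3  48.7  94.  102.2]
ref 141 [ 72.   43.9  91.8 102.2]
[ 593.8 -181.6  214.8] [ -0.5 -10.9  -1.6] 7.325
```

Call:
apply_moves --deltas '[{"claw":1,"delta_pos":[0.15,0,0],"yaw":0},{"claw":1,"delta_pos":[0.15,0,0],"yaw":0},{"claw":1,"delta_pos":[0.15,0,0],"yaw":0},{"claw":1,"delta_pos":[0.15,0,0],"yaw":0},{"claw":1,"delta_pos":[0.15,0,0],"yaw":0},{"claw":1,"delta_pos":[0.15,0,0],"yaw":0},{"claw":1,"delta_pos":[0.15,0,0],"yaw":0}]'

```text
clock: 8.2
eef_pos: [594.6, -171.3, 214.7]
tcp_rot: [3.141, 0.003, 1.497]
contact_force: [-0.8, -12.8, -2.0]
opening: 0.003
grasp_force: 6.1
```

```bash
python3 -c "from h import *;pads()"
```

```text
sample 143 [ 77.7  55.4  95.9 109.5]
ref 143 [ 74.2  48.   93.7 109.6]
[ 594.6 -171.1  214.7] [ -1.7 -12.9  -2. ] 8.25
```

Call:
apply_moves --deltas '[{"claw":1,"delta_pos":[0.1,0,0],"yaw":0},{"claw":1,"delta_pos":[0.1,0,0],"yaw":0},{"claw":1,"delta_pos":[0.1,0,0],"yaw":0},{"claw":1,"delta_pos":[0.1,0,0],"yaw":0},{"claw":1,"delta_pos":[0.1,0,0],"yaw":0}]'

```text
clock: 8.88
eef_pos: [595.0, -166.3, 214.8]
tcp_rot: [3.141, 0.003, 1.497]
contact_force: [-1.0, -12.5, -2.8]
opening: -0.005
grasp_force: 6.0
```

```bash
python3 -c "from h import *;pads()"
```

```text
sample 143 [ 78.9  55.6  98.4 112.8]
ref 146 [ 75.   25.2  94.9 113.3]
[ 595.  -166.2  214.7] [ -1.2 -11.3  -1.7] 8.925
```

Call:
apply_moves --deltas '[{"claw":1,"delta_pos":[0.1,0,0],"yaw":0},{"claw":1,"delta_pos":[0.1,0,0],"yaw":0},{"claw":1,"delta_pos":[0.1,0,0],"yaw":0},{"claw":1,"delta_pos":[0.1,0,0],"yaw":0}]'

```text
clock: 9.43
eef_pos: [595.3, -162.3, 214.7]
tcp_rot: [3.141, 0.003, 1.497]
contact_force: [-1.2, -11.4, -1.4]
opening: -0.005
grasp_force: 6.0
```

```bash
python3 -c "from h import *;pads()"
```

```text
sample 146 [ 79.9  54.7  98.9 115.4]
ref 145 [ 76.3  28.   95.3 116.1]
[ 595.3 -162.2  214.8] [ -1.1 -12.   -1.4] 9.475
```

Call:
apply_moves --deltas '[{"claw":1,"delta_pos":[0.1,0,0],"yaw":0},{"claw":1,"delta_pos":[0.1,0,0],"yaw":0},{"claw":1,"delta_pos":[0.1,0,0],"yaw":0}]'

```text
clock: 9.85
eef_pos: [595.6, -159.3, 214.8]
tcp_rot: [3.141, 0.003, 1.497]
contact_force: [-0.8, -12.4, -2.6]
opening: 0.0
grasp_force: 6.0
```

```bash
python3 -c "from h import *;pads()"
```

```text
sample 144 [ 80.8  55.9  99.  117.5]
ref 149 [ 77.1  27.6  97.1 118.1]
[ 595.6 -159.2  214.7] [ -0.7 -12.   -1.7] 9.9
```

Call:
apply_moves --deltas '[{"claw":1,"delta_pos":[0.1,0,0],"yaw":0},{"claw":1,"delta_pos":[0.1,0,0],"yaw":0},{"claw":1,"delta_pos":[0.1,0,0],"yaw":0}]'

```text
clock: 10.28
eef_pos: [595.8, -156.3, 214.7]
tcp_rot: [3.141, 0.003, 1.497]
contact_force: [0.0, -12.9, -3.1]
opening: 0.001
grasp_force: 6.0
```

```bash
python3 -c "from h import *;pads()"
```

```text
sample 149 [ 81.2  55.6 100.1 119.5]
ref 150 [ 78.4  56.2  97.9 120.3]
[ 595.8 -156.2  214.8] [ -1.5 -11.8  -1.8] 10.325
```

Call:
apply_moves --deltas '[{"claw":1,"delta_pos":[0.1,0,0],"yaw":0},{"claw":1,"delta_pos":[0.1,0,0],"yaw":0},{"claw":1,"delta_pos":[0.1,0,0],"yaw":0}]'

```text
clock: 10.7
eef_pos: [596.0, -153.3, 214.8]
tcp_rot: [3.141, 0.003, 1.497]
contact_force: [-0.6, -11.9, -2.8]
opening: -0.002
grasp_force: 6.0
```

```bash
python3 -c "from h import *;pads()"
```

```text
sample 146 [ 86.7  65.  104.9 120.4]
ref 151 [ 78.8  27.9  98.8 122.1]
[ 596.  -153.2  214.7] [ -0.2 -12.3  -2.1] 10.75
```

Call:
apply_moves --deltas '[{"claw":1,"delta_pos":[0.1,0,0],"yaw":0},{"claw":1,"delta_pos":[0.1,0,0],"yaw":0},{"claw":1,"delta_pos":[0.1,0,0],"yaw":0}]'

```text
clock: 11.12
eef_pos: [596.3, -150.3, 214.7]
tcp_rot: [3.141, 0.003, 1.497]
contact_force: [-0.7, -11.7, -2.0]
opening: -0.001
grasp_force: 5.9
```

```bash
python3 -c "from h import *;pads()"
```

```text
sample 150 [118.1  94.5 137.1 112. ]
ref 148 [ 80.   54.9  98.5 124.2]
[ 596.3 -150.2  214.7] [ -0.3 -10.2  -2.6] 11.175
```

The sample is sliding, so I stop pushing and wait for it to reach the stop.

Call:
apply_moves --deltas '[{"claw":1,"delta_pos":[0,0,0],"yaw":0},{"claw":1,"delta_pos":[0,0,0],"yaw":0},{"claw":1,"delta_pos":[0,0,0],"yaw":0},{"claw":1,"delta_pos":[0,0,0],"yaw":0}]'

```text
clock: 11.68
eef_pos: [596.3, -150.2, 214.7]
tcp_rot: [3.141, 0.002, 1.497]
contact_force: [-0.2, -10.6, -1.4]
opening: 0.002
grasp_force: 5.5
```

Run:
```python
from h import *
d=pads(); cv2.imwrite('pics/s4.png',cv2.resize(d['img'][110:230,215:345],None,fx=4.5,fy=4.5,interpolation=cv2.INTER_CUBIC))
```

```text
sample 72 [170.7 160.1 179.3  94.5]
ref 151 [ 80.2  31.4 100.3 124.5]
[ 596.3 -150.2  214.8] [ -0.4 -11.5  -1.5] 11.725
```

View pics/s4.png

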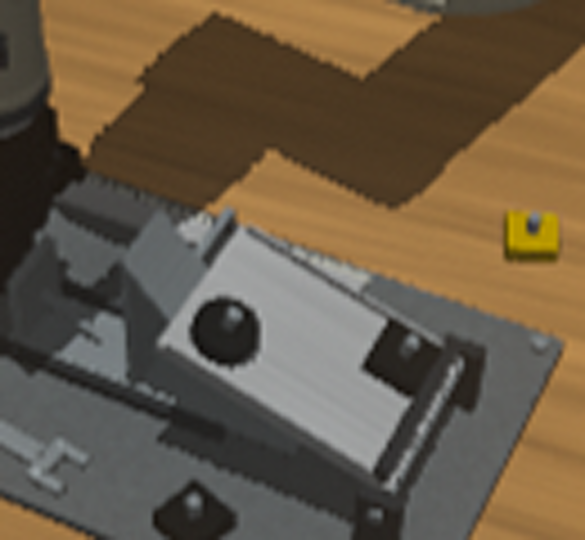

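The sample rests against the stop (crop 410,355) and the puck is still up at (225,330). I'll retreat and go round behind the cursor.

Call:
apply_moves --deltas '[{"claw":1,"delta_pos":[-0.5,0,0],"yaw":0},{"claw":1,"delta_pos":[-2,0,0],"yaw":0},{"claw":1,"delta_pos":[-3,0,0],"yaw":0},{"claw":1,"delta_pos":[-3,0,0],"yaw":0},{"claw":1,"delta_pos":[-3,0,0],"yaw":0},{"claw":1,"delta_pos":[0,-3.2,0],"yaw":0},{"claw":1,"delta_pos":[0,-5,0],"yaw":0},{"claw":1,"delta_pos":[0,-5,0],"yaw":0}]'

```text
clock: 12.72
eef_pos: [454.5, -254.4, 214.7]
tcp_rot: [3.141, 0.0, 1.497]
contact_force: [-0.0, -1.5, 0.7]
opening: -0.003
grasp_force: 0.0
```

Call:
apply_moves --deltas '[{"claw":1,"delta_pos":[0,0,0],"yaw":0},{"claw":1,"delta_pos":[0,0,0],"yaw":0}]'

```text
clock: 12.98
eef_pos: [456.6, -254.7, 215.1]
tcp_rot: [3.14, 0.001, 1.496]
contact_force: [-0.1, -0.7, 0.5]
opening: -0.002
grasp_force: 0.0
```

Run:
```python
from h import *
pads();d=grab('top'); c=d['img'][148:244,215:319]; cv2.imwrite('pics/t2.png',cv2.resize(c,None,fx=6,fy=6,interpolation=cv2.INTER_CUBIC))
```

```text
sample 72 [170.7 159.5 179.6  94.6]
ref 150 [ 80.4  56.8  99.4 124.4]
[ 457.1 -254.6  215.1] [ 0.1 -0.1  0.7] 13.025
```

View pics/t2.png

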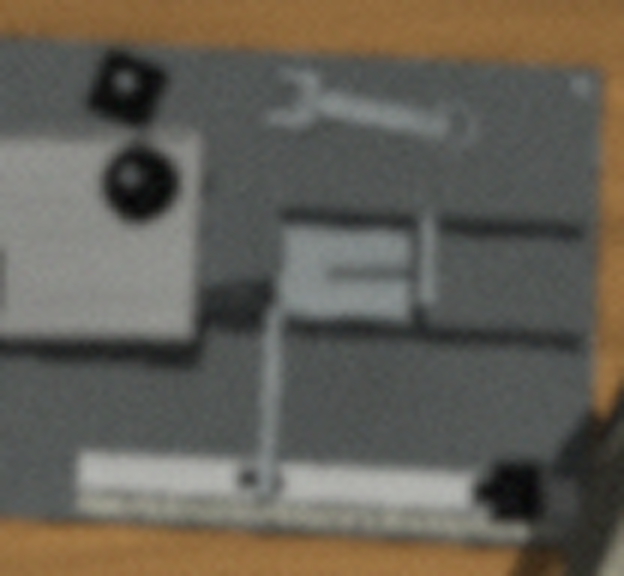

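Call:
apply_moves --deltas '[{"claw":1,"delta_pos":[1,0,0],"yaw":0},{"claw":1,"delta_pos":[1,0,0],"yaw":0},{"claw":1,"delta_pos":[0.8,0,0],"yaw":0},{"claw":1,"delta_pos":[0.6,0,0],"yaw":0},{"claw":1,"delta_pos":[0.3,0,0],"yaw":0},{"claw":1,"delta_pos":[0.3,0,0],"yaw":0},{"claw":1,"delta_pos":[0.3,0,0],"yaw":0},{"claw":1,"delta_pos":[0.3,0,0],"yaw":0}]'

```text
clock: 14.08
eef_pos: [459.5, -207.8, 214.7]
tcp_rot: [3.141, 0.0, 1.497]
contact_force: [-0.1, -2.5, 0.2]
opening: -0.002
grasp_force: 0.0
```

Call:
apply_moves --deltas '[{"claw":1,"delta_pos":[0.2,0,0],"yaw":0},{"claw":1,"delta_pos":[0.2,0,0],"yaw":0},{"claw":1,"delta_pos":[0.2,0,0],"yaw":0},{"claw":1,"delta_pos":[0.2,0,0],"yaw":0}]'

```text
clock: 14.58
eef_pos: [460.1, -199.8, 214.7]
tcp_rot: [3.142, 0.0, 1.497]
contact_force: [0.1, -2.6, -1.2]
opening: -0.003
grasp_force: 0.0
```

Call:
apply_moves --deltas '[{"claw":1,"delta_pos":[0.3,0,0],"yaw":0},{"claw":1,"delta_pos":[0.4,0,0],"yaw":0},{"claw":1,"delta_pos":[0.4,0,0],"yaw":0},{"claw":1,"delta_pos":[0.4,0,0],"yaw":0},{"claw":1,"delta_pos":[0.4,0,0],"yaw":0},{"claw":1,"delta_pos":[0.4,0,0],"yaw":0},{"claw":1,"delta_pos":[0.4,0,0],"yaw":0},{"claw":1,"delta_pos":[0.4,0,0],"yaw":0}]'

```text
clock: 15.58
eef_pos: [462.4, -168.7, 214.7]
tcp_rot: [3.141, 0.0, 1.497]
contact_force: [-0.1, -1.9, 0.9]
opening: 0.001
grasp_force: 0.0
```

Call:
apply_moves --deltas '[{"claw":1,"delta_pos":[0.4,0,0],"yaw":0},{"claw":1,"delta_pos":[0.4,0,0],"yaw":0},{"claw":1,"delta_pos":[0.4,0,0],"yaw":0},{"claw":1,"delta_pos":[0.4,0,0],"yaw":0},{"claw":1,"delta_pos":[0.4,0,0],"yaw":0},{"claw":1,"delta_pos":[0.4,0,0],"yaw":0},{"claw":1,"delta_pos":[0.3,0,0],"yaw":0},{"claw":1,"delta_pos":[0.2,0,0],"yaw":0}]'

```text
clock: 16.58
eef_pos: [464.5, -139.8, 214.7]
tcp_rot: [-3.141, -0.0, 1.497]
contact_force: [0.5, -3.3, -0.1]
opening: -0.004
grasp_force: 0.0
```

Run:
```python
from h import *
pads();d=grab('top'); a=cv2.resize(d['img'][215:240,240:310],None,fx=10,fy=10,interpolation=cv2.INTER_CUBIC)
d=grab('scene'); b=cv2.resize(d['img'][130:165,215:285],None,fx=10,fy=10,interpolation=cv2.INTER_CUBIC); cv2.imwrite('pics/m1.png',np.vstack([a,b])[:600])
```

```text
sample 72 [170.5 159.2 179.3  94. ]
ref 150 [ 80.5  58.2 100.7 124.6]
[ 464.4 -139.7  214.6] [ 0.4 -1.4  0.4] 16.625
```

View pics/m1.png

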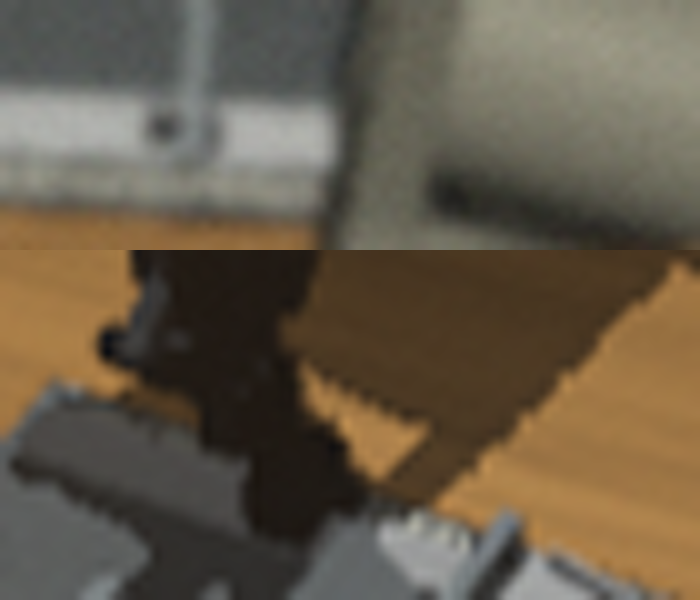

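The lug arm is at (195,100) in the upper half, with the screw stub just to its right near (215,130). The gripper hides the cursor. I estimate 29–39 mm still to go.

Call:
apply_moves --deltas '[{"claw":1,"delta_pos":[0.3,0,0],"yaw":0},{"claw":1,"delta_pos":[0.3,0,0],"yaw":0},{"claw":1,"delta_pos":[0.3,0,0],"yaw":0},{"claw":1,"delta_pos":[0.3,0,0],"yaw":0},{"claw":1,"delta_pos":[0.3,0,0],"yaw":0},{"claw":1,"delta_pos":[0.3,0,0],"yaw":0},{"claw":1,"delta_pos":[0.2,0,0],"yaw":0},{"claw":1,"delta_pos":[0.1,0,0],"yaw":0}]'

```text
clock: 17.73
eef_pos: [466.1, -118.9, 214.7]
tcp_rot: [3.141, 0.0, 1.497]
contact_force: [-0.5, -2.2, -1.2]
opening: -0.002
grasp_force: 0.0
```

Run:
```python
from h import *
d=pads(); b=cv2.resize(d['img'][130:175,225:285],None,fx=10,fy=10,interpolation=cv2.INTER_CUBIC); cv2.imwrite('pics/m2.png',b)
```

```text
sample 72 [170.7 159.  179.5  94.6]
ref 150 [ 80.5  57.7 100.1 124.5]
[ 466.1 -118.9  214.7] [ 0.1 -1.6 -0.3] 17.775
```

View pics/m2.png

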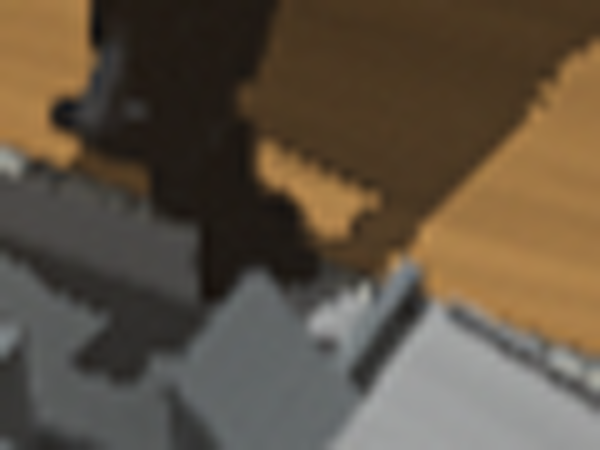

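The screw stub shows at (325,340) and the cursor is still hidden short of it. I advance in small steps and watch the force.

Call:
apply_moves --deltas '[{"claw":1,"delta_pos":[0.1,0,0],"yaw":0},{"claw":1,"delta_pos":[0.1,0,0],"yaw":0},{"claw":1,"delta_pos":[0.1,0,0],"yaw":0},{"claw":1,"delta_pos":[0,0,0],"yaw":0}]'

```text
clock: 18.27
eef_pos: [466.3, -116.0, 214.7]
tcp_rot: [3.141, -0.0, 1.497]
contact_force: [-0.1, -1.9, -0.7]
opening: 0.001
grasp_force: 0.0
```

Call:
apply_moves --deltas '[{"claw":1,"delta_pos":[0.07,0,0],"yaw":0},{"claw":1,"delta_pos":[0.07,0,0],"yaw":0},{"claw":1,"delta_pos":[0,0,0],"yaw":0}]'

```text
clock: 18.65
eef_pos: [466.4, -114.6, 214.7]
tcp_rot: [3.142, -0.0, 1.497]
contact_force: [0.6, -2.7, 0.3]
opening: -0.001
grasp_force: 0.0
```

Call:
apply_moves --deltas '[{"claw":1,"delta_pos":[0.07,0,0],"yaw":0},{"claw":1,"delta_pos":[0.07,0,0],"yaw":0},{"claw":1,"delta_pos":[0,0,0],"yaw":0}]'

```text
clock: 19.02
eef_pos: [466.5, -113.2, 214.7]
tcp_rot: [3.141, -0.0, 1.497]
contact_force: [0.7, -1.0, -0.3]
opening: 0.001
grasp_force: 0.0
```

Call:
apply_moves --deltas '[{"claw":1,"delta_pos":[0.07,0,0],"yaw":0},{"claw":1,"delta_pos":[0.07,0,0],"yaw":0},{"claw":1,"delta_pos":[0,0,0],"yaw":0}]'

```text
clock: 19.4
eef_pos: [466.6, -111.8, 214.7]
tcp_rot: [3.142, -0.0, 1.497]
contact_force: [0.3, -1.5, 0.5]
opening: 0.001
grasp_force: 0.0
```

Call:
apply_moves --deltas '[{"claw":1,"delta_pos":[0.07,0,0],"yaw":0},{"claw":1,"delta_pos":[0.07,0,0],"yaw":0},{"claw":1,"delta_pos":[0,0,0],"yaw":0}]'

```text
clock: 19.77
eef_pos: [466.7, -110.4, 214.7]
tcp_rot: [3.141, -0.0, 1.497]
contact_force: [0.3, -1.7, 0.1]
opening: 0.004
grasp_force: 0.0
```

Call:
apply_moves --deltas '[{"claw":1,"delta_pos":[0.07,0,0],"yaw":0},{"claw":1,"delta_pos":[0.07,0,0],"yaw":0},{"claw":1,"delta_pos":[0,0,0],"yaw":0}]'

```text
clock: 20.15
eef_pos: [466.8, -109.0, 214.7]
tcp_rot: [-3.142, -0.0, 1.497]
contact_force: [0.5, -0.6, -1.2]
opening: 0.005
grasp_force: 0.0
```

Call:
apply_moves --deltas '[{"claw":1,"delta_pos":[0.07,0,0],"yaw":0},{"claw":1,"delta_pos":[0.07,0,0],"yaw":0},{"claw":1,"delta_pos":[0,0,0],"yaw":0}]'

```text
clock: 20.52
eef_pos: [466.9, -107.7, 214.7]
tcp_rot: [3.142, -0.0, 1.497]
contact_force: [0.4, -1.9, -0.6]
opening: 0.002
grasp_force: 0.0
```

Call:
apply_moves --deltas '[{"claw":1,"delta_pos":[0.07,0,0],"yaw":0},{"claw":1,"delta_pos":[0.07,0,0],"yaw":0},{"claw":1,"delta_pos":[0,0,0],"yaw":0}]'

```text
clock: 20.9
eef_pos: [467.0, -106.2, 214.7]
tcp_rot: [3.142, -0.0, 1.497]
contact_force: [0.2, -2.0, 0.3]
opening: -0.002
grasp_force: 0.0
```

Call:
apply_moves --deltas '[{"claw":1,"delta_pos":[0.07,0,0],"yaw":0},{"claw":1,"delta_pos":[0.07,0,0],"yaw":0},{"claw":1,"delta_pos":[0,0,0],"yaw":0}]'

```text
clock: 21.28
eef_pos: [467.1, -104.8, 214.7]
tcp_rot: [-3.142, -0.0, 1.497]
contact_force: [0.3, -0.9, 0.4]
opening: -0.004
grasp_force: 0.0
```

Call:
apply_moves --deltas '[{"claw":1,"delta_pos":[0.07,0,0],"yaw":0},{"claw":1,"delta_pos":[0.07,0,0],"yaw":0},{"claw":1,"delta_pos":[0,0,0],"yaw":0}]'

```text
clock: 21.65
eef_pos: [467.2, -103.5, 214.7]
tcp_rot: [3.142, -0.0, 1.497]
contact_force: [0.9, -1.9, -0.1]
opening: -0.003
grasp_force: 0.0
```

Call:
apply_moves --deltas '[{"claw":1,"delta_pos":[0.07,0,0],"yaw":0},{"claw":1,"delta_pos":[0.07,0,0],"yaw":0},{"claw":1,"delta_pos":[0,0,0],"yaw":0}]'

```text
clock: 22.02
eef_pos: [467.3, -102.0, 214.7]
tcp_rot: [-3.142, -0.0, 1.497]
contact_force: [1.5, -1.5, -0.6]
opening: -0.001
grasp_force: 0.0
```

Call:
apply_moves --deltas '[{"claw":1,"delta_pos":[0.07,0,0],"yaw":0},{"claw":1,"delta_pos":[0.07,0,0],"yaw":0},{"claw":1,"delta_pos":[0,0,0],"yaw":0}]'

```text
clock: 22.4
eef_pos: [467.4, -100.7, 214.7]
tcp_rot: [-3.142, -0.0, 1.497]
contact_force: [-0.1, -1.6, 0.6]
opening: -0.001
grasp_force: 0.0
```

Call:
apply_moves --deltas '[{"claw":1,"delta_pos":[0.07,0,0],"yaw":0},{"claw":1,"delta_pos":[0.07,0,0],"yaw":0},{"claw":1,"delta_pos":[0,0,0],"yaw":0}]'

```text
clock: 22.78
eef_pos: [467.5, -99.3, 214.7]
tcp_rot: [3.142, -0.0, 1.497]
contact_force: [0.8, -1.5, 0.0]
opening: -0.001
grasp_force: 0.0
```

Call:
apply_moves --deltas '[{"claw":1,"delta_pos":[0.07,0,0],"yaw":0},{"claw":1,"delta_pos":[0.07,0,0],"yaw":0},{"claw":1,"delta_pos":[0,0,0],"yaw":0}]'

```text
clock: 23.15
eef_pos: [467.6, -97.9, 214.7]
tcp_rot: [-3.142, -0.0, 1.497]
contact_force: [-0.0, -1.4, 0.0]
opening: 0.003
grasp_force: 0.0
```

Call:
apply_moves --deltas '[{"claw":1,"delta_pos":[0.07,0,0],"yaw":0},{"claw":1,"delta_pos":[0.07,0,0],"yaw":0},{"claw":1,"delta_pos":[0,0,0],"yaw":0}]'

```text
clock: 23.52
eef_pos: [467.7, -96.5, 214.7]
tcp_rot: [-3.142, -0.0, 1.497]
contact_force: [0.3, -1.3, 0.9]
opening: 0.004
grasp_force: 0.0
```

Call:
apply_moves --deltas '[{"claw":1,"delta_pos":[0.07,0,0],"yaw":0},{"claw":1,"delta_pos":[0.07,0,0],"yaw":0},{"claw":1,"delta_pos":[0,0,0],"yaw":0}]'

```text
clock: 23.9
eef_pos: [467.8, -95.1, 214.7]
tcp_rot: [-3.142, -0.0, 1.497]
contact_force: [-0.2, -0.9, -0.1]
opening: -0.003
grasp_force: 0.0
```

Run:
```python
from h import *
d=pads()
# scene depth points near lug arm / cursor: n 440..540
pts=np.array([px(d,u,v) for v in range(125,180) for u in range(215,300)]); S,L=pts@U,pts@N
g=d['img'][125:180,215:300].max(2).ravel()
for lo in range(440,560,10):
    m=(L>=lo)&(L<lo+10)&(pts[:,2]>27)&(pts[:,2]<95)&(S>-60)&(S<30)
    if m.any(): print(lo,[tuple(int(a) for a in t) for t in sorted(zip(S[m],pts[m,2],g[m]))])
```

```text
sample 72 [170.7 159.  179.4  94.5]
ref 151 [ 80.   24.7 100.1 124.2]
[467.8 -95.1 214.7] [-0.  -1.2 -0.2] 23.95
440 [(-47, 91, 41), (-46, 91, 56)]
450 [(-50, 84, 83), (-49, 90, 62), (-39, 48, 51), (-32, 45, 30), (-27, 44, 33)]
460 [(-47, 94, 44), (-46, 91, 43), (-46, 87, 38), (-46, 84, 32), (-45, 81, 29), (-44, 81, 40), (-42, 80, 28), (-41, 78, 27), (-40, 78, 39), (-40, 48, 30), (-40, 62, 62), (-39, 58, 37), (-39, 76, 54), (-39, 54, 33), (-39, 68, 74), (-38, 73, 67), (-38, 47, 32), (-37, 47, 29), (-36, 45, 30), (-34, 47, 31), (-32, 46, 31), (-30, 47, 30), (-30, 45, 27), (-27, 46, 28), (-25, 44, 29), (-24, 41, 29), (-23, 41, 66), (-23, 37, 44), (-22, 35, 43), (-10, 36, 105), (-2, 41, 108)]
470 [(-47, 83, 35), (-46, 88, 33), (-46, 92, 31), (-46, 94, 35), (-46, 90, 37), (-46, 84, 38), (-45, 82, 37), (-44, 79, 29), (-43, 81, 30), (-42, 78, 30), (-40, 76, 26), (-40, 64, 31), (-40, 67, 27), (-40, 54, 30), (-40, 60, 30), (-39, 78, 30), (-39, 65, 28), (-39, 52, 30), (-38, 74, 27), (-38, 62, 30), (-38, 49, 30), (-36, 47, 31), (-35, 48, 30), (-34, 47, 31), (-33, 47, 30), (-32, 45, 31), (-31, 
[... 2049 characters left out ...]
), (-34, 45, 29), (-33, 43, 28), (-31, 41, 37), (-30, 43, 29), (-29, 40, 28), (-28, 33, 74), (-28, 37, 39), (-27, 43, 31), (-26, 35, 26), (-25, 41, 30), (-25, 32, 29), (-24, 30, 54), (-23, 35, 28), (-5, 44, 131), (-3, 45, 131), (-2, 44, 114), (0, 43, 84), (0, 43, 69), (1, 41, 51), (1, 37, 51), (3, 35, 64), (5, 33, 120)]
500 [(-47, 93, 31), (-6, 44, 120), (-5, 46, 127), (-3, 44, 130), (-2, 43, 116), (-1, 46, 126), (0, 44, 106), (0, 36, 49), (0, 43, 67), (0, 41, 57), (0, 39, 50), (1, 33, 58), (2, 31, 80), (4, 33, 103), (5, 31, 147)]
510 [(-8, 42, 107), (-5, 43, 130), (-1, 45, 120), (-1, 41, 79), (2, 43, 53), (2, 37, 52), (3, 35, 59), (5, 33, 118)]
520 [(-3, 47, 117), (0, 45, 105), (3, 41, 80)]
```

The depth map puts the nose front at s ≈ −13 mm and the screw tip at about −12 to −10, so contact is close. I use smaller steps.

Call:
apply_moves --deltas '[{"claw":1,"delta_pos":[0.06,0,0],"yaw":0},{"claw":1,"delta_pos":[0.04,0,0],"yaw":0},{"claw":1,"delta_pos":[0,0,0],"yaw":0}]'

```text
clock: 24.32
eef_pos: [467.9, -94.2, 214.7]
tcp_rot: [-3.142, 0.0, 1.497]
contact_force: [-0.0, -3.7, -0.1]
opening: 0.001
grasp_force: 0.0
```

Call:
apply_moves --deltas '[{"claw":1,"delta_pos":[0.03,0,0],"yaw":0},{"claw":1,"delta_pos":[0,0,0],"yaw":0}]'

```text
clock: 24.58
eef_pos: [467.9, -93.9, 214.7]
tcp_rot: [3.142, 0.0, 1.497]
contact_force: [-0.9, -3.6, 0.5]
opening: 0.003
grasp_force: 0.0
```

Call:
apply_moves --deltas '[{"claw":1,"delta_pos":[0.04,0,0],"yaw":0},{"claw":1,"delta_pos":[0,0,0],"yaw":0}]'

```text
clock: 24.82
eef_pos: [467.9, -93.5, 214.7]
tcp_rot: [3.142, 0.0, 1.497]
contact_force: [0.1, -6.0, 0.2]
opening: 0.001
grasp_force: 0.0
```

Contact is confirmed: about 6 N in total, so about 4 N on the nose. Backing straight off.

Call:
apply_moves --deltas '[{"claw":1,"delta_pos":[-0.1,0,0],"yaw":0},{"claw":1,"delta_pos":[-0.4,0,0],"yaw":0},{"claw":1,"delta_pos":[-1.5,0,0],"yaw":0},{"claw":1,"delta_pos":[-3,0,0],"yaw":0},{"claw":1,"delta_pos":[-4,0,0],"yaw":0},{"claw":1,"delta_pos":[-4,0,0],"yaw":0},{"claw":1,"delta_pos":[-2,0,0],"yaw":0},{"claw":1,"delta_pos":[0,0,0],"yaw":0}]'

```text
clock: 25.82
eef_pos: [456.6, -244.3, 214.6]
tcp_rot: [3.141, -0.0, 1.494]
contact_force: [0.4, 0.3, 0.2]
opening: -0.002
grasp_force: 0.0
```

Run:
```python
from h import *
d=pads()
pts=np.array([px(d,u,v) for v in range(125,180) for u in range(215,300)]); S,L=pts@U,pts@N
g=d['img'][125:180,215:300].max(2).ravel()
m=(L>=465)&(L<490)&(pts[:,2]>30)&(pts[:,2]<50)&(S>-45)&(S<5)
print([tuple(int(a) for a in t) for t in sorted(zip(S[m],pts[m,2],g[m]))])
```

```text
sample 72 [170.8 158.7 179.3  94.8]
ref 149 [ 80.6  57.2 100.2 124.5]
[ 456.5 -243.3  214.5] [-0.5  0.1  0.1] 25.875
[(-39, 49, 32), (-39, 49, 35), (-38, 48, 35), (-38, 47, 35), (-38, 46, 35), (-36, 48, 34), (-36, 45, 33), (-36, 46, 35), (-35, 47, 35), (-35, 46, 36), (-34, 45, 35), (-34, 44, 36), (-33, 46, 34), (-32, 46, 35), (-31, 46, 34), (-30, 45, 35), (-30, 45, 35), (-29, 46, 37), (-28, 46, 35), (-27, 45, 34), (-27, 46, 34), (-27, 45, 36), (-26, 44, 34), (-25, 45, 33), (-25, 44, 34), (-24, 44, 34), (-24, 40, 32), (-24, 43, 33), (-24, 33, 30), (-24, 38, 31), (-24, 42, 30), (-23, 43, 32), (-23, 38, 32), (-22, 42, 36), (-22, 30, 56), (-22, 35, 31), (-21, 42, 31), (-21, 40, 35), (-21, 37, 72), (-20, 38, 34), (-20, 41, 35), (-19, 35, 34), (-18, 40, 35), (-17, 40, 48), (-17, 38, 32), (-16, 35, 45), (-16, 30, 76), (-15, 40, 34), (-13, 39, 42), (-12, 37, 64), (-12, 41, 48), (-10, 37, 108), (-10, 40, 87), (-9, 39, 134), (-9, 41, 99), (-7, 42, 125), (-5, 44, 125), (-4, 44, 131), (-3, 43, 130), (-3, 45, 129), (-2, 44, 126), (-1, 42, 106), (-1, 44, 114), (-1, 44, 105), (0, 43, 97), (0, 41, 57), (0, 44, 76), (0, 43, 73), (1, 38, 52), (1, 35, 56), (1, 42, 43), (2, 42, 53), (2, 39, 41), (3, 39, 48), (3, 37, 57), (3, 38, 99), (4, 33, 88), (4, 37, 55)]
```

```bash
python3 -c "from rig import r;print(r.sign_off())"
```

```text
the job is handed in; nothing more can be done
None
```

The job is handed in at about 26 s: the foot slid down to the stop at about 59 mm of carriage travel (roughly 18°) with the puck unmoved. The carriage was left at about 62 mm, and the cursor nose touches the screw, pressed to about 4 N before I backed the arm clear.

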